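Take the bindery caddy down from its keeper hook

TASK

On the bookbinder's bench two carriers hang from hooks with sprung keepers. Take down the long box-shaped caddy: first press its hook's keeper down until it snaps open, then lift the caddy off the hook and stand it upright in the middle of the green cutting mat. Set it down, do not drop it, and leave the round tin hanging where it is.

Things in the scene. Friction and masses are not known exactly. Their poses are not given: they have to be found in the camera images.
- caddy: Item to take down: long open aluminium trough, 170 mm along its y, 50 along x, 35 deep, about 0.24 kg. Rigid handle over it: 10 mm square bar along y, bar centre 150 mm above the underside, on uprights at y = +-80 mm. Origin: centre of underside, z up. It hangs with the bar's middle in the hook, underside 50 mm above the bench. Pinch the bar 45 to 65 mm either side of its middle, clear of the hook.
- stand: Fixed stand holding the caddy's hook. Origin on the bench below the keeper's hinge, z up. Steel hook 16 mm wide, opening to the stand's -x; column on its +x side up to z 240 mm. Bar rests at x -35, z 200; upturned tip at x -42 to -52, top z 232; hook's underside z 183. To free the caddy lift it straight up 45 to 90 mm (more and the trough meets the hook), then draw it 80 mm or more to -x.
- keeper (a joint): Angle of the keeper on the caddy's hook: 0 shut, 1.05 rad open. A steel tongue 40 x 12 x 4 mm hinged at the stand's x 0, z 240 mm, closing the 42 mm mouth, leaning 0.2 rad down to the tip when shut. Pushed down it swings into the mouth; its over-centre spring resists with 3 to 5 N, snaps over at 0.45 rad and then keeps it open, clear of the bar. It cannot be pushed up from below.
- keeper_pad (a point): Where to press, straight down with shut fingertips: middle of the keeper's upper face, 22 mm from its hinge, 237 mm above the bench when shut. Pressing 12 to 18 mm down is enough to snap it. Fingertips over 30 mm along the mouth would meet the tip or stem. Its y axis is the hinge line, parallel to the stand's y; its axes swing with the keeper.
- mat: Green cutting mat lying fixed on the bench, 300 mm along its x, 220 mm along its y, 3 mm thick. Origin: centre of its underside, z up.
- tin: The bystander: a round aluminium tin, 72 mm across and 60 mm deep, with an 84 mm wide handle of the same section and height as the caddy's, hanging from a second hook of the same kind. Origin: centre of the underside. Leave it hanging.
Not all that is in view belongs to the job. What is shaped like the stand but turquoise is not meant.

How it is judged (in metres and radians):
On the way, in this order (a step that is already met when the one before it is completed fails the run):
1. the keeper is pressed open while the caddy still hangs (value of joint keeper above 0.8 rad and distance of caddy from where it was at the start of the episode below 0.03 m), for 0.2 s.
2. the caddy is lifted over the hook's tip (height (world z) of caddy above 0.09 m), for 0.1 s.
At the end, for the whole second after the job is handed in: The caddy stands upright (within 0.15 rad) and at rest on the green mat, its centre within 50 mm of the mat's centre, facing any way; the tin still hangs within 30 mm of where it was (horizontal distance between caddy and mat below 0.05 m and z of caddy in the frame of mat below 0.012 m and angle between caddy's own z axis and vertical below 0.15 rad and linear speed of caddy below 0.03 m/s and distance of tin from where it was at the start of the episode below 0.03 m); the robot touches nothing.
It fails at once if the tin is knocked or moved by more than 40 mm (distance of tin from where it was at the start of the episode above 0.04 m).
It fails at once if the caddy is dropped (falls free from more than about 40 mm) (linear speed of caddy above 0.9 m/s and contact force between caddy and the fingers below 0.1 N).
It also fails if it takes over 51 s, if anything falls off the work surface, if the arm or the gripper's body presses on something with over 40 N, if the wrist force passes 120 N, or if a joint passes its speed limit or range.

ROBOT

A 6-joint arm with a two-finger parallel gripper is mounted at the origin on the work surface. World frame = base frame: x ahead of the robot, y to its left, z up, the work surface at z = 0. Lengths are in mm, angles in rad, forces in N, time in s.
With the tool pointing down it reaches from about 300 to 875 mm from the base axis. Payload 6.4 kg.
Tool frame: the origin (TCP) lies at the very end of the fingers, on their centre line; the grasp point (between the pads) lies 19 mm behind it; z points along the fingers, y is the line along which they close (so a half turn about z gives the same grasp; the last joint's range is limited). The gripper opens to 88 mm and grips with 3 to 60 N. Pads are 18 mm wide; open, the fingers measure 123 mm over their backs; the gripper's body (75 mm by 187 mm) begins 45 mm behind the grasp point.
Start: joints at [1.066, 0.181, 1.607, -0, 1.354, -0.206], TCP at [169.253, 549.54, 238.714] pointing down, gripper open.
Joint ranges: [-2.99, 2.99], [-0.89, 2.07], [0.3, 2.58], [-1.14, 4.28], [0, 2.63], [-3.12, 3.12]. Speed limits (rad/s): [2.57, 2.57, 3.01, 3.14, 3.14, 3.14].

INTERFACE

Orientations are given as a unit quaternion [x, y, z, w].
In Python, from rig import bot, readout, get_image, camera_params gives the robot as it stands. Calls block until the motion is done:
- bot.move_ptp(position, orientation): joint-space move of the TCP to a pose.
- bot.move_l(position, rot=None, feed=150, force_limit=None): straight line of the TCP; rot=None keeps the orientation; feed is the mean speed in mm/s. With force_limit (N) it stops when the force on the tool has changed by that much, and returns True; else False.
- bot.move_j(angles): joint-space move.
- bot.ungrasp() and bot.close(squeeze=None): open the fingers fully, or close them until they stop; squeeze is the grip in N (None keeps the last).
- bot.hold(seconds).
- bot.inverse_kinematics(position, orientation): joint angles nearest the present ones, or None.
- readout.sense(): the state.
- get_image(name): name is "side" or "top"; returns the picture (480x640x3 uint8, blue, green, red); there is no depth.
- camera_params(name): a dict with "fovy" (degrees; the focal length in pixels is half the picture's height over the tangent of half this angle, whatever the lens; pixels are square), "cx", "cy" (the principal point, pixels), "dist_coeffs" ([k1, k2, p1, p2, k3] as OpenCV has them; the pictures are not rectified), "R" (3x3) and "t" (3): a world point X has camera coordinates R X + t. Camera axes: x right, y down, z forward; pixel columns grow to the right and rows downward; lengths in mm; the calibration is good to about 2 mm. A picture is of the moment at which its call begins. camera_params takes no time and is no camera call.
A pose or a line that the arm cannot do raises bot.PlanningError and nothing moves.
- bot.sign_off(): hands the job in; it is judged then, once.
The state is a dict: "t": time; "qpos": joint angles; "qvel": joint speeds; "effort": joint torques, N m; "tcp_pos": TCP position; "tcp_rot": TCP orientation; "contact_force": force on the tool from outside, world axes, zero at the start; "wrist_torque": the same for the moment, N m; "grip_width": finger opening in mm; "grip_force": force on a finger pad.
Only numpy, scipy, OpenCV 4.12 (cv2) and the standard library are available. Lean on these libraries where they do the work, as an engineer would, in place of code of your own. Each camera call takes 0.05 s, during which the arm holds its last target. There are 200 camera calls.

## Working session

There is one attempt and no reset: what is moved stays moved. The work goes in short steps, each a Python script; the robot and the scene stay as the last script left them, time stands still between calls to the robot, and variables do not carry over. Pictures are saved under pics/ and viewed, at most 10 in all, crops included, and the job is handed in when it is done.

```bash
mkdir -p pics; python3 - <<'E'
from rig import bot, readout, get_image, camera_params
import cv2
for n in("side","top"):
    cv2.imwrite(f"pics/{n}0.png",get_image(n)); print(camera_params(n))
s=readout.sense();print(s["t"],s["tcp_rot"],s["tcp_pos"])
E
```

```text
{'fovy': 54.809740059959815, 'cx': 326.736940129574, 'cy': 238.52704488920398, 'dist_coeffs': array([-0.07594977,  0.        ,  0.        ,  0.        ,  0.        ]), 'R': array([[ 0.68725099, -0.7261907 , -0.01825242],
       [-0.48615735, -0.44112827, -0.75435859],
       [ 0.53975653,  0.52730723, -0.65620878]]), 't': array([-389.81990761,  287.19166753,  952.63885882])}
{'fovy': 48.364698708905216, 'cx': 314.8941634923316, 'cy': 241.0647017950639, 'dist_coeffs': array([-0.11398847,  0.        ,  0.        ,  0.        ,  0.        ]), 'R': array([[ 0.04806131, -0.99882991,  0.00537873],
       [-0.97547936, -0.04809429, -0.21477187],
       [ 0.21477925,  0.00507538, -0.97664943]]), 't': array([-105.32856574,  477.82830075, 1181.60963952])}
0.1 [ 1.48832940e-01  9.88862048e-01 -7.26960225e-04 -2.77892100e-04] [169.00897105 549.10758747 237.91495796]
```

View pics/side0.png

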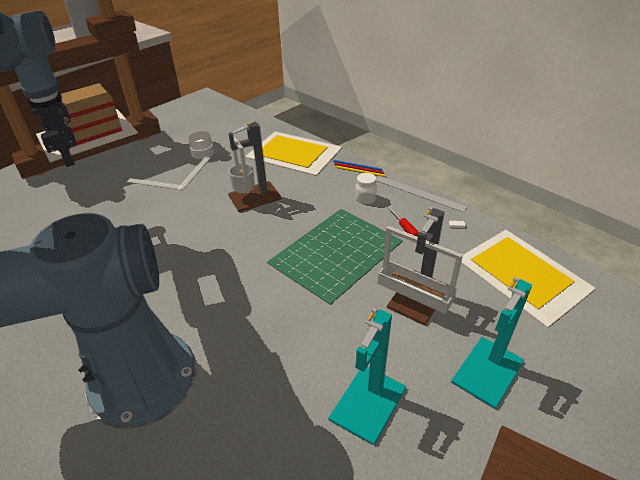

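View pics/top0.png

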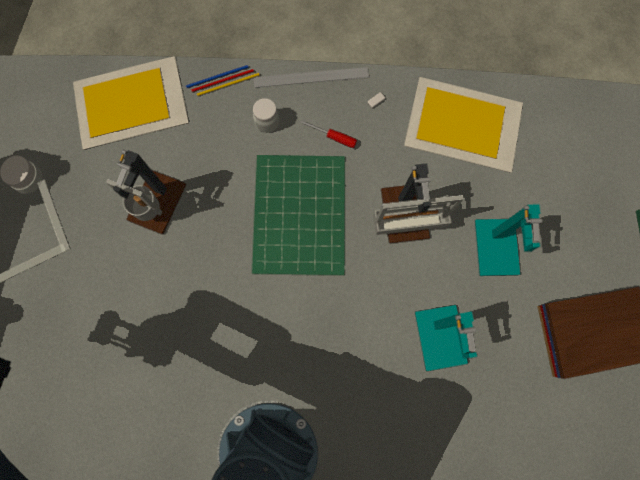

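The caddy hangs at side (425,265) and top (415,212), in front of a dark stand. The tin is far left at top (140,195), the mat is at top (300,215), and the turquoise decoys are at top (505,240) and (445,335). I'll enlarge the caddy hook in both views.

```bash
python3 - <<'E'
import cv2,numpy as np
a=cv2.imread("pics/side0.png")[200:330,370:480]; b=cv2.imread("pics/top0.png")[155:250,365:475]
a=cv2.resize(a,None,fx=4.5,fy=4.5,interpolation=2)[:590]; cv2.imwrite("pics/sc.png",a)
cv2.imwrite("pics/tc.png",cv2.resize(b,None,fx=6,fy=6,interpolation=2))
E
```

```text
(no output)
```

View pics/sc.png

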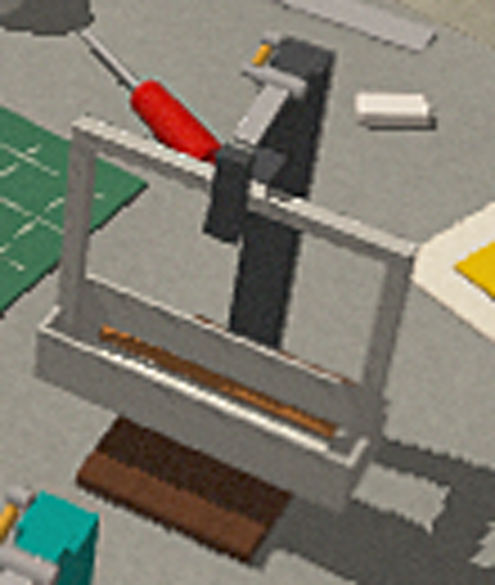

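View pics/tc.png

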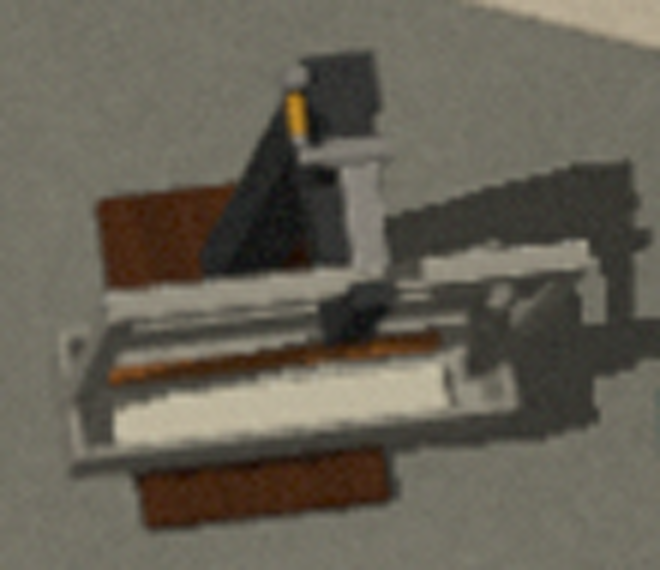

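```bash
cat > h.py <<'E'
import numpy as np, cv2
from rig import bot, readout, get_image, camera_params
def ray(n,p):
    c=camera_params(n); f=240/np.tan(np.radians(c["fovy"]/2))
    K=np.array([[f,0,c["cx"]],[0,f,c["cy"]],[0,0,1]])
    u=cv2.undistortPoints(np.array([[p]],float),K,c["dist_coeffs"])[0,0]
    R=c["R"]; return -R.T@c["t"], R.T@np.array([u[0],u[1],1])
def onz(n,p,z):
    o,d=ray(n,p); return o+d*(z-o[2])/d[2]
def tri(ps,pt):
    o,d=ray("side",ps);q,e=ray("top",pt)
    k=np.linalg.lstsq(np.c_[d,-e],q-o,rcond=None)[0]
    A,B=o+k[0]*d,q+k[1]*e; return (A+B)/2,np.linalg.norm(A-B)
E
python3 - <<'E'
from h import *
np.set_printoptions(precision=1,suppress=True)
T=lambda x,y:(365+x/6-.4,155+y/6-.4); S=lambda x,y:(370+x/4.5-.4,200+y/4.5-.4)
for nm,s,t,z in(("barL",(80,125),(107,298),205),("barR",(408,250),(590,250),205),("keeper",(262,115),(363,215),237),
  ("hingeR",(298,88),(385,150),240),("hingeL",(248,70),(302,152),240),("ktip",(248,138),(370,268),232)):
    print(nm,onz("side",S(*s),z),onz("top",T(*t),z),*tri(S(*s),T(*t)))
for n in("side","top"):
    im=cv2.imread(f"pics/{n}0.png"); h=cv2.cvtColor(im,cv2.COLOR_BGR2HSV)
    m=cv2.inRange(h,(60,80,40),(82,255,200)); 
    m=cv2.morphologyEx(m,cv2.MORPH_CLOSE,np.ones((5,5)))
    c=max(cv2.findContours(m,0,2)[0],key=cv2.contourArea)
    if n=="top":
        b=cv2.boxPoints(cv2.minAreaRect(c)); w=np.array([onz(n,p,3) for p in b]);print("mat",w,w.mean(0))
    else:
        w=np.array([onz(n,p[0],3)[:2] for p in c],np.float32); r=cv2.minAreaRect(w);print(r,cv2.contourArea(c))
# stand base (brown) and dark column in top image near caddy
im=cv2.imread("pics/top0.png");
print(onz("top",T(390,452),0),onz("top",T(148,530),0),onz("top",T(97,203),0),onz("top",T(392,500),0))
E
```

```text
barL [ 524.2 -223.5  205. ] [ 532.9 -217.5  205. ] [ 534.5 -217.8  196. ] 2.585394278410412
barR [ 553.1 -384.   205. ] [ 559.1 -385.4  205. ] [ 558.  -384.2  202.7] 4.767196824948041
keeper [ 552.9 -302.1  237. ] [ 556.8 -299.2  237. ] [ 557.8 -299.8  232.9] 0.7486717461459729
hingeR [ 576.9 -305.1  240. ] [ 579.1 -306.1  240. ] [ 578.3 -305.4  239.8] 2.10878126014511
hingeL [ 572.6 -280.6  240. ] [ 576.8 -278.   240. ] [ 577.8 -278.3  236. ] 1.1186939472255482
ktip [ 540.6 -303.6  232. ] [ 539.9 -302.6  232. ] [ 540.5 -303.1  231.5] 1.1083331790401003
((557.5652465820312, -42.35737609863281), (299.74072265625, 220.5777130126953), 1.7408952713012695) 6021.5
mat [[ 408.4   63.9    3. ]
 [ 707.1   81.2    3. ]
 [ 714.2 -147.1    3. ]
 [ 415.4 -152.8    3. ]] [561.3 -38.7   3. ]
[ 535.4 -359.4    0. ] [ 498.1 -261.2    0. ] [ 634.9 -237.8    0. ] [ 515.4 -360.2    0. ]
```

```bash
cat >> h.py <<'E'
YAW=0.146; X=np.array([np.cos(YAW),np.sin(YAW),0]); Y=np.array([-np.sin(YAW),np.cos(YAW),0])
BAR=np.array([546,-301,0.]); MAT=np.array([559.5,-40.5,0])
def q(phi):
    a=(phi+np.pi/2)/2; return np.array([np.cos(a),np.sin(a),0,0])
def best(pos,phi):
    c=[(abs(j[5]),p) for p in(phi,phi+np.pi) for j in[bot.inverse_kinematics(pos,q(p))] if j is not None]
    return q(min(c,key=lambda v:v[0])[1])
def at(p,z): return np.array([p[0],p[1],z])
E
python3 - <<'E'
from h import *
P=BAR+13*X; o=best(at(P,300),YAW+np.pi/2)
bot.close()
bot.move_ptp(at(P,320),o); bot.move_l(at(P,246),feed=120)
for z in(236,228,221):
    r=bot.move_l(at(P,z),feed=30,force_limit=30); s=readout.sense(); print(z,r,s["tcp_pos"],s["contact_force"],s["t"])
    if r: break
bot.move_l(at(P,330),feed=150); s=readout.sense(); print(s["t"],s["qpos"],s["contact_force"])
bot.move_l(at(P-180*X,360),feed=200)
for n,(x,y,w,h) in dict(side=(370,190,110,130),top=(365,150,110,100)).items():
    im=get_image(n);cv2.imwrite(f"pics/{n}1.png",im);a=cv2.resize(im[y:y+h,x:x+w],None,fx=3.5,fy=3.5,interpolation=2)
    globals()[n]=a
a=np.zeros((460,775,3),np.uint8);a[:side.shape[0],:side.shape[1]]=side;a[:top.shape[0],388:388+top.shape[1]]=top[:, :387]
cv2.imwrite("pics/c1.png",a)
E
```

```text
236 False [ 558.81884502 -299.14413683  236.03497562] [ 0.59412442 -0.36355825  0.85725941] 5.925
228 False [ 558.58558354 -298.90780865  227.31206329] [ 0.03476542 -0.5382789   0.08014998] 6.3417
221 False [ 558.717921   -298.97323353  220.63228171] [-0.17248724  0.20931536  0.14605969] 6.725
7.6 [-6.78373051e-01  2.54850001e-01  1.33868995e+00 -3.87821862e-05
  1.54985574e+00  7.46429301e-01] [0.07249692 0.73333253 0.00926164]
```

View pics/c1.png

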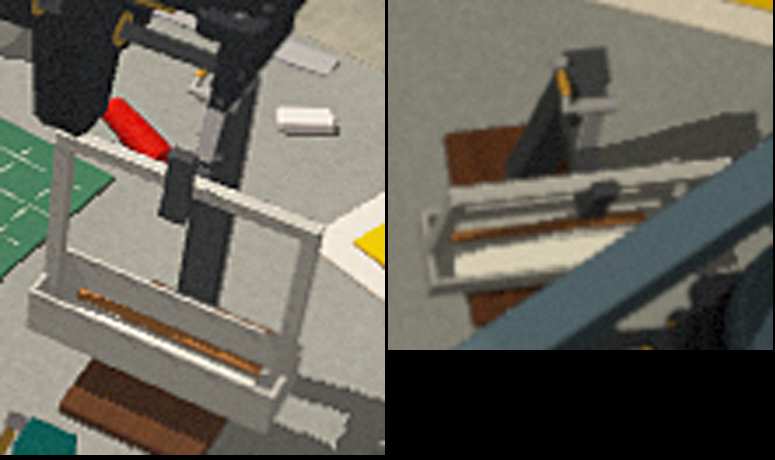

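The side view shows the keeper hanging steeply behind the hook tip, around (208,140). I'll check that by projecting where an open tongue tip should appear.

```bash
python3 - <<'E'
from h import *
def proj(n,X):
    c=camera_params(n); f=240/np.tan(np.radians(c["fovy"]/2))
    K=np.array([[f,0,c["cx"]],[0,f,c["cy"]],[0,0,1]])
    return cv2.projectPoints(X[None],cv2.Rodrigues(c["R"])[0],c["t"],K,c["dist_coeffs"])[0].ravel()
H=BAR+35*X
for nm,a in(("shut",.2),("open",1.25)):
    p=at(H-40*np.cos(a)*X,240-40*np.sin(a)); print(nm,(proj("side",p)-(370,190))*3.5,(proj("top",p)-(365,150))*3.5+(388,0))
print((proj("side",at(H,240))-(370,190))*3.5,(proj("top",at(H,240))-(365,150))*3.5+(388,0))
E
```

```text
shut [189.83098679 138.32096783] [600.71369601 169.10446562]
open [203.43226099 153.05465644] [583.82344664 141.15632486]
[220.74303925  92.61222469] [593.6562641  100.15095098]
```

The observed tip at (208,160) side and (590,150) top matches "open". Next: grasp, lift and draw clear.

```bash
python3 - <<'E'
from h import *
np.set_printoptions(precision=2,suppress=True)
def st(m):
    s=readout.sense(); print(m,s["t"],s["tcp_pos"],s["contact_force"],s["grip_width"],s["grip_force"],s["qpos"][5])
G=BAR-56*Y; o=best(at(G,300),YAW)
bot.ungrasp(); bot.move_ptp(at(G,320),o)
r=bot.move_l(at(G,181),feed=120,force_limit=15); st(r)
if r: raise SystemExit
bot.close(50); st("grip")
bot.move_l(at(G,196),feed=50); st("up15")
bot.move_l(at(G,246),feed=80); st("up65")
r=bot.move_l(at(G-110*X,246),feed=80,force_limit=15); st(r)
cv2.imwrite("pics/side2.png",get_image("side")[150:450,250:600])
E
```

```text
False 12.6417 [ 554.64 -356.83  182.1 ] [ 0.01  0.05 -0.02] 88.21869940869279 0.0 -0.8972798951549739
grip 13.825 [ 554.11 -356.4   180.99] [-0.58 -0.44 -1.01] 8.708216204467336 49.78465609252453 -0.897313584946922
up15 14.275 [ 554.34 -356.56  196.52] [-0.28 -0.69 -2.16] 8.631392902398725 49.79498393833637 -0.8973089459737713
up65 15.05 [ 553.98 -356.23  245.7 ] [-0.78 -0.18 -2.09] 8.880311176090416 49.7948594391346 -0.897308463277781
False 16.575 [ 445.67 -372.32  245.97] [ 0.21  0.15 -2.2 ] 8.86151314172313 49.79516342282295 -1.0467470788733995
```

View pics/side2.png

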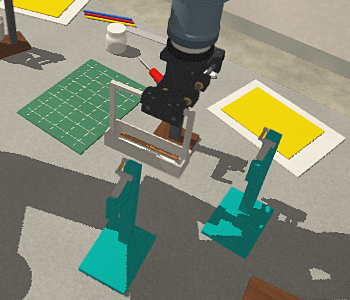

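Caddy is held, level and clear of the hook, at crop (150,130). Now carrying it to the mat.

```bash
python3 - <<'E'
from h import *
np.set_printoptions(precision=2,suppress=True)
def st(m):
    s=readout.sense(); print(m,s["t"],s["tcp_pos"],s["contact_force"],s["grip_width"])
G=BAR-56*Y; A=G-110*X; B=A+200*Y; D=MAT-56*Y
bot.move_l(at(B,246),feed=180); bot.move_l(at(D,246),feed=150); st("over")
bot.move_l(at(D,145),feed=90); bot.hold(.2)
r=bot.move_l(at(D,129),feed=15,force_limit=5); st(r)
cv2.imwrite("pics/side3.png",get_image("side")[130:380,200:550])
E
```

```text
over 19.1667 [567.15 -96.21 245.89] [-0.55 -0.28 -2.44] 8.48689099374304
True 21.3917 [567.87 -96.21 133.95] [0.48 0.89 5.02] 8.9426815200007
```

View pics/side3.png

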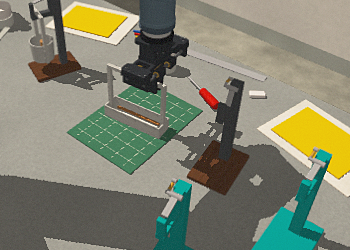

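The caddy touches down on the mat (z 134, as expected), at about crop (137,118). I'll release and retreat.

```bash
python3 - <<'E'
from h import *
D=MAT-56*Y
bot.ungrasp(); bot.hold(.3); bot.move_l(at(D,300),feed=120); bot.move_l(at(D-200*X-100*Y,350),feed=200); bot.hold(.5)
cv2.imwrite("pics/side4.png",get_image("side")[130:380,200:550]);
t=get_image("top"); cv2.imwrite("pics/top4.png",t[100:300,80:480]); s=readout.sense(); print(s["t"],s["contact_force"])
E
```

```text
26.4 [-0.27121899 -0.21418887  0.79604176]
```

View pics/top4.png

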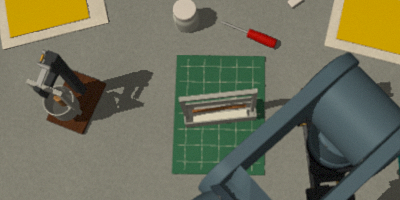

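View pics/side4.png

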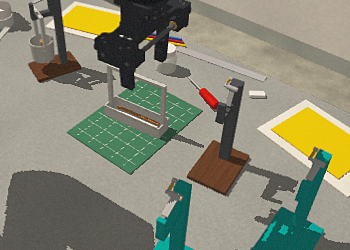

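The caddy stands upright at the mat's centre (top crop (220,108)), the tin still hangs, and the arm is clear.

```bash
python3 -c "
from rig import bot; print(bot.sign_off())"
```

```text
the job is handed in; nothing more can be done
None
```

The keeper was pressed open, the caddy was lifted off its hook and set down upright in the middle of the green mat, the tin was left hanging, and the job was handed in at about 26 s with no verdict returned.

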